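Bring an aperture plate forward on the optics carousel and stack it on the sloping rest

TASK

Turn the parts carousel by its crank knob until the compartment with the aperture plate (the flat rectangular plate with the big round hole) faces squarely out of the open front of the clear cover, then take that plate out. Lay it, without dropping it, squarely on top of the identical plate that is already on the sloping rest, lengthwise up the slope, with its short edge right against the stop just like the plate below, and let go. Leave the other parts in the carousel and do not disturb anything else on the table.

Things in the scene. Friction and masses are not known exactly. Their poses are not given: they have to be found in the camera images.
- stand: Fixed stand of the carousel, a 12 mm thick steel foot. Origin on the table, on the carousel's axis; z up; -x points out of the open front, roughly at the robot. A clear dust cover (roof top 86 mm above the table; side and rear walls) covers x = -25 to +176 mm, 352 mm wide, with the spindle passing through its roof; the compartment in front of it is open from above.
- turntable (a joint): Turn of the carousel in rad, 0 at the start of every run (whatever compartment is then in front), growing anticlockwise seen from above; it can turn 6.4 rad either way, against a friction of about 0.08 N m, and stays where it is left.
- crank_axis (a point): On the carousel's axis, 103 mm up, turning with the carousel. Four compartments centred on its +x, +y, -x, -y, parted by diagonal walls 22 mm high. Black turntable, radius 168 mm, floor 30 mm above the table, rim 12 mm high, hub radius 34 mm. The flat plates lie in +x and -x (which is in which varies). The crank arm points along +y above the roof, its top 108 mm above the table.
- knob_center (a point): Centre of the crank knob: an upright white cylinder, 26 mm diameter, 45 mm tall (110 to 155 mm above the table), 60 mm from the carousel's axis, standing on the crank arm above the roof. The knob spins freely on its own pin, so it may be held firmly with a fixed gripper direction while it is led round the axis.
- plate_center (a point): Centre (half-way up) of the wanted aluminium aperture plate: 90 x 60 x 14 mm (x, y, z) with a 37 mm through hole in its middle, 0.12 to 0.23 kg. At the start flat in the +x or -x compartment, centre about 104 mm from the axis, long x axis roughly radial: it can be gripped across its 60 mm width with free room at both sides.
- laid_plate_center (a point): Centre (half-way up) of the identical aperture plate that already lies loose on the sloping rest, its short edge against the stop; x up the slope, z square to the bed. The gripped plate goes on top of it, 14 mm higher along z.
- bed: Fixed bed of the rest, 140 x 140 mm, sloping at 20 degrees. Origin on its surface, mid-foot of the stop; x up the slope away from the stop, y across, z square to the bed. The stop, a ledge 8 mm thick, stands 36 mm above the bed, its face at x = 0. Plates do not slide down by themselves. A plate against the stop has its centre at x = 45 mm, z = 7 mm (first) or 21 mm (second).
- blank_center (a point): Centre (half-way up) of a solid aluminium plate without hole, 90 x 60 x 14 mm, lying in the compartment opposite the wanted plate; it stays there.
- lens_tube: Short aluminium tube, 62 mm diameter, 30 mm tall, loose in another compartment; origin at the centre of its underside; it stays there.
- pedestal: Steel pedestal, foot 60 mm diameter, 42 mm tall, loose in another compartment; origin at the centre of its underside; it stays there.
- screwdriver: Screwdriver 160 mm long lying loose on the table between robot and work; bystander. Its x axis runs from handle to tip.
- post_holder: Loose steel optics post in its holder, 48 mm diameter foot, 115 mm tall, standing beyond the gap between carousel and rest; bystander, origin at the centre of its underside.
- solvent: Loose white bottle, 64 mm diameter, 160 mm tall, left of the carousel; bystander, origin at the centre of its underside.
- mug: Loose white mug, 80 mm diameter, 95 mm tall, right of the rest; bystander, origin at the centre of its underside.
Things that resemble listed ones, but are neither listed nor needed, are in the scene too. Leave any yellow look-alike of the part that bears plate_center alone.

How it is judged (in metres and radians):
On the way, in this order (a step that is already met when the one before it is completed fails the run):
1. the aperture plate, still lying in its compartment, has been turned to the open front (its centre more than 85 mm in front of the axis and within 30 mm of the stand's centre line) (x of plate_center in the frame of stand below -0.085 m and y of plate_center in the frame of stand between -0.03 and 0.03 m and z of plate_center in the frame of stand below 0.046 m), for 0.3 s.
2. the aperture plate has been lifted clear of the carousel (height (world z) of plate_center above 0.075 m), for 0.1 s.
At the end, for the whole second after the job is handed in: The aperture plate rests flat on the first plate (within 8 mm sideways, 0.12 rad turned, 0.1 rad tilted), centre 40 to 50.5 mm up from the stop; the first plate likewise on the bed by the stop, turned under 0.12 rad; blank plate, tube and pedestal are still in the carousel (x of plate_center in the frame of bed between 0.04 and 0.0505 m and z of plate_center in the frame of bed between 0.0165 and 0.0255 m and y of plate_center in the frame of laid_plate_center between -0.008 and 0.008 m and angle between the x axis of each of plate_center, laid_plate_center and the x axis of bed, either way round below 0.12 rad and angle between the z axis of plate_center and the z axis of bed, either way round below 0.1 rad and x of laid_plate_center in the frame of bed between 0.04 and 0.0505 m and z of laid_plate_center in the frame of bed between 0.003 and 0.011 m and linear speed of plate below 0.02 m/s and horizontal distance between each of blank_center, lens_tube, pedestal and crank_axis below 0.14 m and height (world z) of each of blank_center, lens_tube, pedestal below 0.05 m); the robot touches nothing.
It fails at once if the plate is dropped onto the rest (let go while more than 12 mm above its place) (horizontal distance between plate_center and laid_plate_center below 0.1 m and z of plate_center in the frame of bed above 0.033 m and contact force between the fingers and plate below 0.01 N).
It fails at once if another part is taken out of the carousel (height (world z) of any of blank_center, lens_tube, pedestal above 0.08 m).
It fails at once if a bystander is displaced by more than 30 mm (distance of any of screwdriver, post_holder, solvent, mug from where it was at the start of the episode above 0.03 m).
It also fails if it takes over 59 s, if anything falls off the work surface, if the arm or the gripper's body presses on something with over 40 N, if the wrist force passes 120 N, or if a joint passes its speed limit or range.

ROBOT

A 6-joint arm with a two-finger parallel gripper is mounted at the origin on the work surface. World frame = base frame: x ahead of the robot, y to its left, z up, the work surface at z = 0. Lengths are in m, angles in degrees, forces in N, time in s.
With the tool pointing down it reaches from about 0.375 to 0.9 m from the base axis. Payload 3.1 kg.
Tool frame: the origin (TCP) lies on the centre line of the jaws, within the pads' length; the fingertips stand 17 mm ahead of it and the grasp point (between the pads) lies 2 mm behind it; y points along the fingers, x is the direction in which the jaws open and shut, and the axes are right-handed (so a half turn about y gives the same grasp; the last joint's range is limited). The gripper opens to 87 mm and grips with 3 to 60 N. Pads are 19 mm wide; open, the fingers measure 117 mm over their backs; the gripper's body (75 mm by 190 mm) begins 51 mm behind the grasp point.
Start: joints at [-78.753, 30.224, 82.088, -0, 67.689, -10.227], TCP at [0.229, -0.582, 0.24] pointing down, gripper open.
Joint ranges: [-176.69, 176.69], [-43.24, 126.21], [12.49, 139.97], [-82, 262], [0, 151.66], [-163.58, 163.58]. Speed limits (degrees/s): [159.86, 159.86, 180, 180, 180, 180].

INTERFACE

Orientations are given as a 3x3 rotation matrix whose columns are the frame's x, y, z axes.
In Python, from rig import read_state, capture, camera_info, hand_in, trace, tip_of gives the robot as it stands.
- The arm moves only by the tool jog_arm, never from a script. Its argument "steps" is a list of rows, each an object with "fingers": the opening in per cent of the stroke, from 0 (shut) to 100 (fully open); "delta_pos": the shift along the world's x, y, z in mm, a list of three; "turn": the turn about the world's z in degrees. A call has 1 to 20 rows; each row is the pose to reach, as a shift and turn from the pose commanded when the call began; what a row does not reach only later rows make up. A row lasts 1/12 s, in which the tool goes at most 41.7 mm and 7.16 degrees, less where a joint would pass 70% of its speed; a pose out of reach is approached as far as the arm can. A call with a gripper value outside its range is refused whole. The fingers move at their own pace and stop on an object; the grip force is fixed at half the most. Time passes only in rows, so rows that repeat a pose let the fingers close. It gives the time, the measured TCP pose, the force and the opening at its end, in the units of the state.
- read_state(): the state, without advancing time (a new reading comes with each control period).
- capture(name): name is "scene" or "top" or "wrist"; returns the picture (384x512x3 uint8, red, green, blue); there is no depth.
- camera_info(name): a dict with "fov_y" (degrees; the focal length in pixels is half the picture's height over the tangent of half this angle, whatever the lens; pixels are square), "cx", "cy" (the principal point, pixels), "view" (4x4, takes a point from world to camera coordinates); the wrist camera has in their place "tool_from_camera" (4x4, takes a point from camera to tool coordinates, whose origin is the TCP and whose axes are the tool frame's). Camera axes: x right, y down, z forward; pixel columns grow to the right and rows downward; lengths in m; the calibration is good to about 2 mm. A picture is of the moment at which its call begins: read the wrist's pose just before it. camera_info takes no time and is no camera call.
- hand_in(): hands the job in, once; it reports no verdict.
Trained networks look in the newest picture that a camera, given by its name, has taken for a name from the list of things; names that differ only in an ending like _2 or _b are one class to them, and where a whole thing is asked for, a point or a joint stands for the part that bears it (a point fixed in the world has none). Each returns a list of dicts, best first, with "confidence" (0 to 1); they miss things now and then, are a little off and sometimes report something else, mostly with a low value. They report only what shows in the picture. A call takes as long as a camera call. They do not tell look-alikes from the thing itself.
- trace(target, camera): "mask" (384x512 bool, what is visible of it).
- tip_of(target, camera): "position" ([x, y, z] in m, in world coordinates, good to about 4 mm: a listed point, or the origin of a listed thing).
The state is a dict: "time_s": time; "joint_positions": joint angles; "qvel": joint speeds; "tau": joint torques, N m; "position": TCP position; "tcp_rot": TCP orientation; "force": force on the tool from outside, world axes, zero at the start; "moment": the same for the moment, N m; "opening": opening from 0.0 (shut) to 1.0 (fully open).
Only numpy, scipy, OpenCV 4.12 (cv2) and the standard library are available. Lean on these libraries where they do the work, as an engineer would, in place of code of your own. Each camera call takes 0.05 s, during which the arm holds its last target.

## Working session

There is one attempt and no reset: what is moved stays moved. The work goes in short steps, Python scripts to look and compute and a tool call to move; the robot and the scene stay as the last step left them, time stands still between calls to the robot, and variables do not carry over. Pictures are saved under pics/ and viewed, and the job is handed in when it is done.

Besides the shell and the picture viewer there is one more tool, called after ">>>" in YAML: its name, and indented under it one key for each argument. jog_arm: Moves the arm, as the interface text tells. Its arguments: {"type":"object","properties":{"steps":{"type":"array","items":{"type":"object","properties":{"fingers":{"type":"number"},"delta_pos":{"type":"array","items":{"type":"number"}},"turn":{"type":"number"}}}}},"required":["steps"]}

```bash
ls; mkdir -p pics; python3 - <<'E'
from rig import *
import cv2,numpy as np
s=read_state();print(s)
for c in ("scene","top","wrist"):
    im=capture(c);cv2.imwrite(f"pics/{c}0.png",im[:,:,::-1]);print(c,camera_info(c))
    if c!="wrist":
        for t in ["stand","crank_axis","knob_center","plate_center","laid_plate_center","bed","blank_center","lens_tube","pedestal","screwdriver","post_holder","solvent","mug"]:
            print(t,[(np.round(d["position"],4).tolist(),round(d["confidence"],2)) for d in tip_of(t,c)][:3])
print(read_state()["time_s"])
E
```

```text
pics
{'time_s': 0.0, 'joint_positions': array([-7.87537365e+01,  3.02780320e+01,  8.21570177e+01, -7.07734926e-04,
        6.76878263e+01, -1.02295710e+01]), 'qvel': array([-0.00265305, -0.07429187,  0.02512106, -0.13108177,  0.04702318,
        0.02316226]), 'tau': array([-5.71401324e-04, -4.40052688e+01, -1.76593190e+01,  6.30636932e-02,
        5.82126144e-02, -1.54989357e-04]), 'position': array([ 0.22868127, -0.58091341,  0.23857809]), 'tcp_rot': array([[ 3.66112695e-01, -4.29459710e-04,  9.30570422e-01],
       [-9.30568123e-01,  2.10118134e-03,  3.66112760e-01],
       [-2.11252789e-03, -9.99997700e-01,  3.69627647e-04]]), 'force': array([ 0.18579718, -0.05977785, -0.29484534]), 'moment': array([-0.01282038, -0.02293854, -0.00032545]), 'opening': 1.0023980267694559}
scene {'fov_y': 44.81162478256219, 'cx': 256.236510446393, 'cy': 195.74704171656103, 'view': array([[ 0.63664241,  0.77108209, -0.0109023 , -0.36911928],
       [ 0.66706674, -0.55774564, -0.49390461, -0.23817794],
       [-0.38692171,  0.30716806, -0.86944774,  1.58168151],
       [ 0.        ,  0.        ,  0.   
[... 1773 characters left out ...]
wdriver [([0.3787, -0.0612, 0.0038], 0.56)]
post_holder [([0.7316, -0.0917, -0.0022], 0.55), ([0.5419, 0.0798, 0.0312], 0.19)]
solvent [([0.4666, 0.5647, -0.0021], 0.69), ([0.4829, -0.2094, 0.0458], 0.54)]
mug [([0.5697, -0.4413, -0.0023], 0.66)]
wrist {'fov_y': 63.02836802274091, 'cx': 258.71889973923084, 'cy': 188.38385832882577, 'tool_from_camera': array([[ 9.99999943e-01, -3.29321120e-04, -7.36152788e-05,
        -6.27410182e-04],
       [-1.93612242e-05, -2.73786562e-01,  9.61790475e-01,
        -1.43756967e-01],
       [-3.36892790e-04, -9.61790419e-01, -2.73786552e-01,
         7.72624483e-02],
       [ 0.00000000e+00,  0.00000000e+00,  0.00000000e+00,
         1.00000000e+00]])}
1.45
```

View pics/scene0.png

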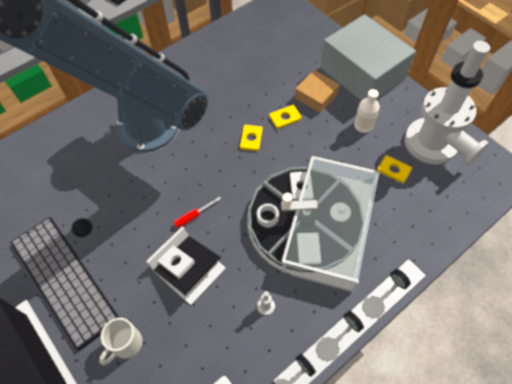

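View pics/top0.png

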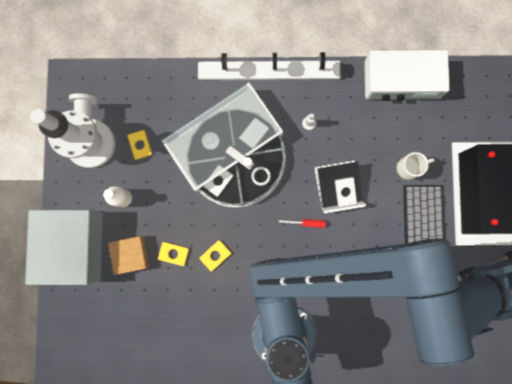

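```bash
python3 - <<'E'
import cv2
a=cv2.imread("pics/top0.png");cv2.imwrite("pics/topz.png",cv2.resize(a[75:215,155:375],None,fx=3.6,fy=3.6,interpolation=cv2.INTER_CUBIC))
a=cv2.imread("pics/scene0.png");cv2.imwrite("pics/scz.png",cv2.resize(a[145:315,140:390],None,fx=3.2,fy=3.2,interpolation=cv2.INTER_CUBIC))
E
```

```text
(no output)
```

View pics/topz.png

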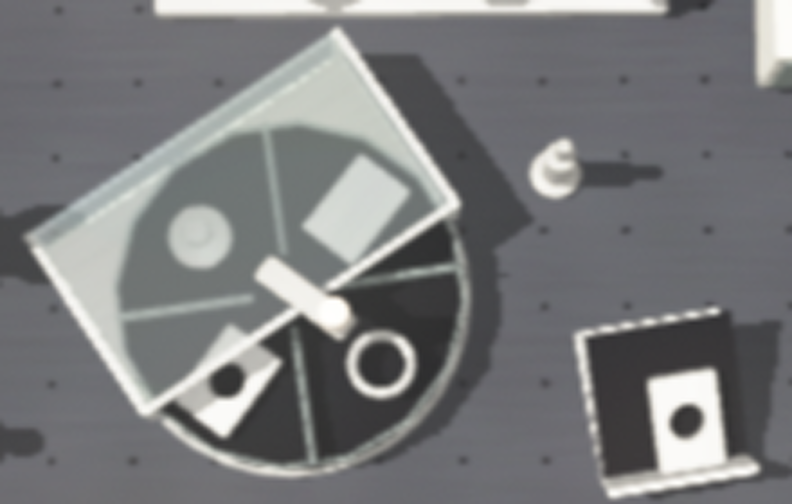

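View pics/scz.png

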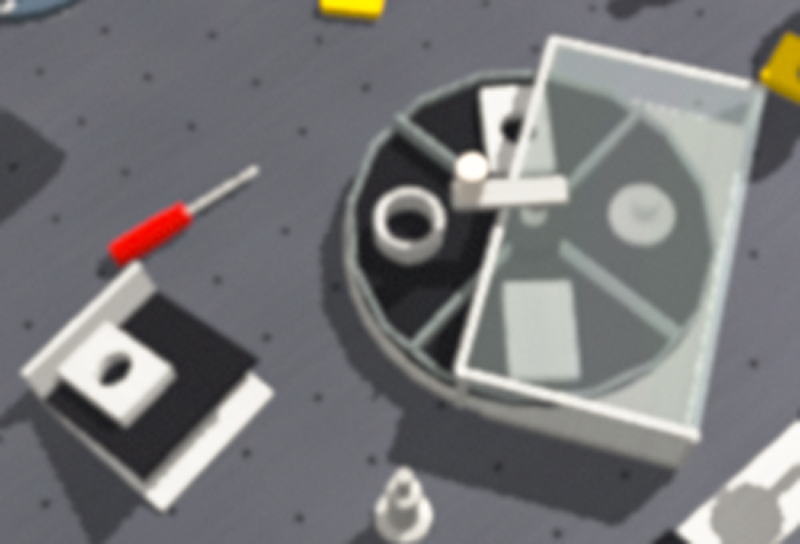

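```bash
cat > h.py <<'E'
from rig import *
import numpy as np
from scipy.optimize import least_squares
def proj(c,P):
    i=camera_info(c);V=i["view"];P=np.atleast_2d(P);q=P@V[:3,:3].T+V[:3,3]
    f=192/np.tan(np.radians(i["fov_y"]/2));return np.c_[q[:,0]/q[:,2]*f+i["cx"],q[:,1]/q[:,2]*f+i["cy"]]
def unproj(c,uv,z):
    i=camera_info(c);V=i["view"];f=192/np.tan(np.radians(i["fov_y"]/2))
    uv=np.atleast_2d(uv);d=np.c_[(uv[:,0]-i["cx"])/f,(uv[:,1]-i["cy"])/f,np.ones(len(uv))]@V[:3,:3]
    o=-V[:3,:3].T@V[:3,3];return o+d*((z-o[2])/d[:,2])[:,None]
def rz(a):return np.array([[np.cos(a),-np.sin(a),0],[np.sin(a),np.cos(a),0],[0,0,1]])
E
python3 - <<'E'
from h import *
tz=lambda L:np.array(L)/3.6+[155,75]
sz=lambda L:np.array(L)/3.2+[140,145]
ct=tz([(150,412),(457,205),(338,30),(30,238)])
cs=sz([(553,38),(462,372),(697,437),(765,92)])
M=np.array([[-.025,.176,.086],[-.025,-.176,.086],[.176,-.176,.086],[.176,.176,.086]])
for cams in (("top",),("scene",),("top","scene")):
    def r(p):
        P=M@rz(p[2]).T+[p[0],p[1],0]
        return np.concatenate([(proj(c,P)-(ct if c=="top" else cs)).ravel() for c in cams])
    s=least_squares(r,[.6,.17,.6]);print(cams,s.x[:2],np.degrees(s.x[2]),np.round(s.fun,1))
# laid plate top corners
R20=lambda yaw:rz(yaw)@np.array([[np.cos(.349),0,-np.sin(.349)],[0,1,0],[np.sin(.349),0,np.cos(.349)]])
# plate corners order: uphill-left(+y), uphill-right(-y); scene: downhill-left? 
lt=tz([(647,378),(717,367)]); ls=sz([(175,375),(127,424),(105,320),(58,367)])
print("see",proj("scene",[[.4815,-.209,.044]]),proj("top",[[.4815,-.209,.044]]))
Mp=np.array([[.045,.03,.007],[.045,-.03,.007],[-.045,.03,.007],[-.045,-.03,.007]])
def r(p):
    P=Mp@R20(p[3]).T+p[:3]
    return np.concatenate([(proj("top",P)[:2]-lt).ravel(),(proj("scene",P)-ls).ravel()])
s=least_squares(r,[.4815,-.209,.044,.15]);print("laid",s.x,np.degrees(s.x[3]),np.round(s.fun,1))
E
```

```text
('top',) [0.60581228 0.16056486] 34.31207470656904 [-0.9  0.8  1.  -0.8  0.4 -0.2 -0.6  0.1]
('scene',) [0.61130685 0.16471062] 34.0061233436266 [ 0.3 -0.1 -1.   0.6  0.3  0.5  0.5 -1.4]
('top', 'scene') [0.60917032 0.1629672 ] 34.17988445752678 [-1.7 -0.3  0.4 -1.6 -0.1 -1.1 -1.2 -1.1 -0.8 -0.3 -1.9  0.5 -0.5  0.2
 -0.6 -1.8]
see [[175.47866116 259.80665837]] [[344.95721927 192.4062212 ]]
laid [ 0.48878826 -0.20976596  0.04074405  0.15168918] 8.691149810813192 [ 0.4 -0.6 -1.4 -0.2 -1.  -1.5 -2.  -1.1  1.5  1.3  0.5  1.4]
```

>>> jog_arm:
  steps:
    - {"delta_pos": [30,30,0],"turn": -4,"fingers": 100}
    - {"delta_pos": [60,75,0],"turn": -8,"fingers": 100}
    - {"delta_pos": [85,115,0],"turn": -13,"fingers": 100}
    - {"delta_pos": [110,150,0],"turn": -13,"fingers": 100}
    - {"delta_pos": [135,188,0],"turn": -13,"fingers": 100}
    - {"delta_pos": [160,225,0],"turn": -13,"fingers": 100}
    - {"delta_pos": [185,262,0],"turn": -13,"fingers": 100}
    - {"delta_pos": [210,300,0],"turn": -13,"fingers": 100}
    - {"delta_pos": [230,335,0],"turn": -13,"fingers": 100}
    - {"delta_pos": [245,362,0],"turn": -13,"fingers": 100}
    - {"delta_pos": [251,372,0],"turn": -13,"fingers": 100}
    - {"delta_pos": [251,372,0],"turn": -13,"fingers": 100}
    - {"delta_pos": [251,372,0],"turn": -13,"fingers": 100}

```text
time_s: 2.53
position: [0.4805, -0.208, 0.2397]
tcp_rot: [[0.152, 0.0, 0.988], [-0.988, -0.0, 0.152], [0.0, -1.0, -0.0]]
force: [0.8, -0.5, 0.1]
opening: 0.998
```

```bash
cat >> h.py <<'E'
def wcam(s):
    i=camera_info("wrist");T=np.eye(4);T[:3,:3]=s["tcp_rot"];T[:3,3]=s["position"]
    return T@i["tool_from_camera"],192/np.tan(np.radians(i["fov_y"]/2)),i["cx"],i["cy"]
def wproj(s,P):
    W,f,cx,cy=wcam(s);V=np.linalg.inv(W);q=np.atleast_2d(P)@V[:3,:3].T+V[:3,3]
    return np.c_[q[:,0]/q[:,2]*f+cx,q[:,1]/q[:,2]*f+cy]
def wunproj(s,uv,z):
    W,f,cx,cy=wcam(s);uv=np.atleast_2d(uv);d=np.c_[(uv[:,0]-cx)/f,(uv[:,1]-cy)/f,np.ones(len(uv))]@W[:3,:3].T
    o=W[:3,3];return o+d*((z-o[2])/d[:,2])[:,None]
E
python3 - <<'E'
from h import *
import cv2,pickle
s=read_state();im=capture("wrist");pickle.dump(s,open("s1.pkl","wb"))
cv2.imwrite("pics/w1.png",cv2.resize(im[:,:,::-1],(768,576),interpolation=cv2.INTER_CUBIC))
print(s["position"],s["time_s"],s["tcp_rot"])
for t in ("laid_plate_center","bed"): print([(d["position"],d["confidence"]) for d in tip_of(t,"wrist")])
E
```

```text
[ 0.48050574 -0.20799196  0.23969167] 2.5333 [[ 1.51537175e-01  6.05030403e-05  9.88451557e-01]
 [-9.88451449e-01 -4.62303487e-04  1.51537186e-01]
 [ 4.66133063e-04 -9.99999891e-01 -1.02518464e-05]]
[([0.4869, -0.2074, 0.0461], 0.9)]
[([0.4446, -0.207, 0.0197], 0.67)]
```

View pics/w1.png

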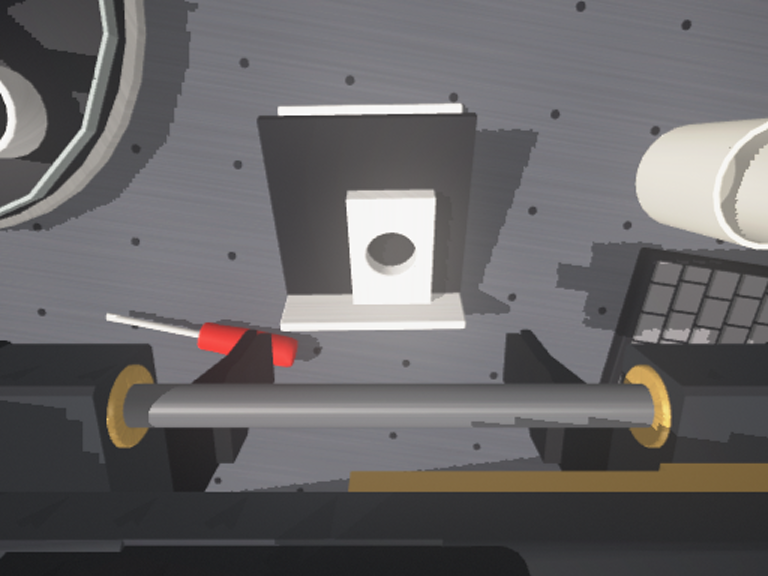

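```bash
python3 - <<'E'
import cv2,numpy as np
a=cv2.imread("pics/w1.png")[90:345,240:500]
a=cv2.resize(np.clip(a.astype(float)*0.95,0,255).astype('uint8'),None,fx=2.3,fy=2.3,interpolation=cv2.INTER_CUBIC)
cv2.imwrite("pics/w1z.png",a)
E
```

```text
(no output)
```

View pics/w1z.png

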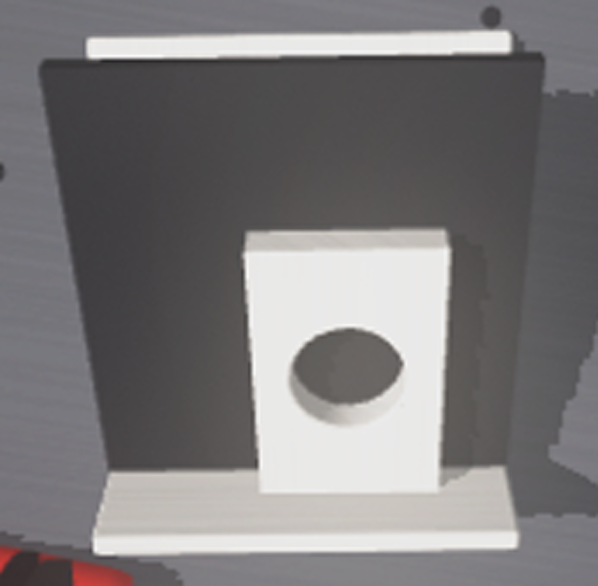

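```bash
cat > fitbed.py <<'E'
from h import *
import pickle
s=pickle.load(open("s1.pkl","rb"))
c=lambda L:(np.array(L)/2.3+[240,90])/1.5-1/6
a=.349066
Ry=np.array([[np.cos(a),0,-np.sin(a)],[0,1,0],[np.sin(a),0,np.cos(a)]])
pl=c([(244,248),(450,246),(438,492),(260,492)]); bd=c([(41,62),(544,57),(507,466),(108,470)])
MP=np.array([[.045,.03,.007],[.045,-.03,.007],[-.045,-.03,.007],[-.045,.03,.007]])
MB=np.array([[.14,.07,0],[.14,-.07,0],[0,-.07,0],[0,.07,0]])
def r(p,full=0):
    R=rz(p[3])@Ry;B=MB@R.T+p[:3]
    P=(MP@rz(p[6]).T+[p[4],p[5],.007])@R.T+p[:3]
    if full:return P,B,R
    return np.concatenate([(wproj(s,P)-pl).ravel(),(wproj(s,B)-bd).ravel()])
S=least_squares(r,[.444,-.203,.02,.15,.045,0,0]);p=S.x
print(p,np.degrees(p[[3,6]]),np.round(S.fun,1))
R=rz(p[3])@Ry
print("laid",p[:3]+R@[p[4],p[5],.007],"target",p[:3]+R@[.045,p[5],.021])
E
python3 fitbed.py
```

```text
[ 0.44435635 -0.20035658  0.02111906  0.16246948  0.04530961 -0.01452156
 -0.00083757] [ 9.30881553 -0.04798921] [ 0.1  0.3  0.1  0.3 -0.3 -0.7  0.2 -0.2 -0.8  0.4  1.   0.2 -0.1 -0.4
 -0.1 -0.3]
laid [ 0.48635909 -0.20818708  0.04319371] target [ 0.48134675 -0.20900868  0.05624351]
```

>>> jog_arm:
  steps:
    - {"delta_pos": [8,30,0],"turn": 6,"fingers": 100}
    - {"delta_pos": [20,70,0],"turn": 12,"fingers": 100}
    - {"delta_pos": [32,110,0],"turn": 18,"fingers": 100}
    - {"delta_pos": [43,150,0],"turn": 25,"fingers": 100}
    - {"delta_pos": [54,190,0],"turn": 25,"fingers": 100}
    - {"delta_pos": [65,230,0],"turn": 25,"fingers": 100}
    - {"delta_pos": [76,268,0],"turn": 25,"fingers": 100}
    - {"delta_pos": [86,302,0],"turn": 25,"fingers": 100}
    - {"delta_pos": [93,328,0],"turn": 25,"fingers": 100}
    - {"delta_pos": [93,328,0],"turn": 25,"fingers": 100}
    - {"delta_pos": [93,328,0],"turn": 25,"fingers": 100}

```text
time_s: 3.6
position: [0.5732, 0.118, 0.2393]
tcp_rot: [[0.552, -0.0, 0.834], [-0.834, -0.001, 0.552], [0.0, -1.0, -0.001]]
force: [-0.6, -1.1, -0.1]
opening: 1.001
```

```bash
python3 - <<'E'
from h import *
import cv2,pickle
s=read_state();im=capture("wrist");pickle.dump(s,open("s2.pkl","wb"))
cv2.imwrite("pics/w2.png",cv2.resize(im[:,:,::-1],(768,576),interpolation=cv2.INTER_CUBIC))
print(s["position"],s["time_s"])
for t in ("knob_center","crank_axis","plate_center"): print(t,[(d["position"],d["confidence"]) for d in tip_of(t,"wrist")])
E
```

```text
[0.57320649 0.11795818 0.23928742] 3.6
knob_center [([0.5692, 0.1177, 0.1341], 0.72)]
crank_axis []
plate_center [([0.5245, 0.2244, 0.0372], 0.72)]
```

View pics/w2.png

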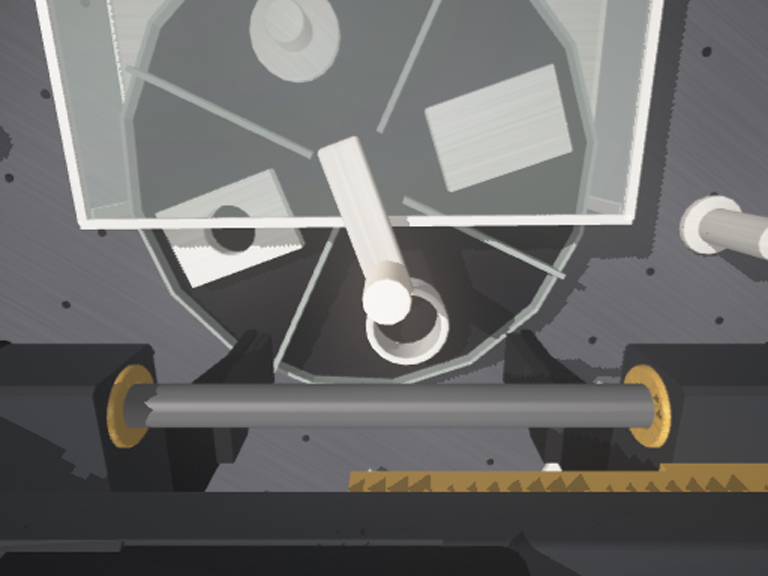

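```bash
python3 - <<'E'
from h import *
import pickle
s=pickle.load(open("s2.pkl","rb"))
print("knob",wunproj(s,np.array([[387,302]])/1.5,.155))
c=wunproj(s,np.array([[82,224],[632,218]])/1.5,.086);print(c,np.linalg.norm(c[0]-c[1]))
d=c[0]-c[1];yaw=np.arctan2(-d[0],d[1]);m=c.mean(0);ax=m[:2]+.025*np.array([np.cos(yaw),np.sin(yaw)]);print(np.degrees(yaw),"axis",ax)
k=np.array([.5705,.118])
for ax in (ax,np.array([.608,.166])):
    d=k-ax;print(np.hypot(*d),np.degrees(np.arctan2(d[1],d[0])))
E
```

```text
knob [[0.57454807 0.11967962 0.155     ]]
[[0.49215191 0.29738263 0.086     ]
 [0.68767542 0.00869371 0.086     ]] 0.34866994731895073
34.10903837132078 axis [0.61061297 0.16705741]
0.06336938958636221 -129.27197115766597
0.060911821512740855 -127.99873244250465
```

>>> jog_arm:
  steps:
    - {"delta_pos": [1,1,-30],"turn": 0,"fingers": 80}
    - {"delta_pos": [1,1,-65],"turn": 0,"fingers": 80}
    - {"delta_pos": [1,1,-95],"turn": 0,"fingers": 70}
    - {"delta_pos": [1,1,-105],"turn": 0,"fingers": 60}
    - {"delta_pos": [1,1,-105],"turn": 0,"fingers": 20}
    - {"delta_pos": [1,1,-105],"turn": 0,"fingers": 10}
    - {"delta_pos": [1,1,-105],"turn": 0,"fingers": 10}
    - {"delta_pos": [1,1,-105],"turn": 0,"fingers": 10}
    - {"delta_pos": [1,1,-105],"turn": 0,"fingers": 10}

```text
time_s: 4.55
position: [0.575, 0.1194, 0.1364]
tcp_rot: [[0.552, 0.004, 0.834], [-0.834, 0.0, 0.552], [0.002, -1.0, 0.003]]
force: [0.2, -0.4, -0.5]
opening: 0.403
```

>>> jog_arm:
  steps:
    - {"delta_pos": [0,0,0],"turn": 0,"fingers": 10}
    - {"delta_pos": [0,0,0],"turn": 0,"fingers": 10}
    - {"delta_pos": [0,0,0],"turn": 0,"fingers": 10}
    - {"delta_pos": [0,0,0],"turn": 0,"fingers": 10}

```text
time_s: 4.88
position: [0.5744, 0.1196, 0.1357]
tcp_rot: [[0.552, 0.002, 0.834], [-0.834, 0.0, 0.552], [0.001, -1.0, 0.002]]
force: [-0.9, -0.5, 5.3]
opening: 0.292
```

```bash
python3 - <<'E'
from h import *
k=np.array([574,119]);ax=np.array([609,167]);d=k-ax;r=np.hypot(*d);a0=np.degrees(np.arctan2(d[1],d[0]));print(r,a0)
for t in [2,6,11,17,23,29,35,41,47,53,59,64,68,70]:
    a=np.radians(a0+t);print(t,np.round(ax+r*np.array([np.cos(a),np.sin(a)])-k,1).tolist())
E
```

```text
59.405386961116584 -126.098283967108
2 [1.7, -1.2]
6 [5.2, -3.4]
11 [9.8, -5.8]
17 [15.6, -8.1]
23 [21.5, -9.9]
29 [27.7, -11.0]
35 [33.9, -11.4]
41 [40.1, -11.2]
47 [46.2, -10.3]
53 [52.3, -8.8]
59 [58.1, -6.7]
64 [62.8, -4.5]
68 [66.4, -2.4]
70 [68.1, -1.3]
```

Knob gripped (25.4 mm). Leading it round.

>>> jog_arm:
  steps:
    - {"delta_pos": [1.7,-1.2,0],"turn": 0,"fingers": 10}
    - {"delta_pos": [5.2,-3.4,0],"turn": 0,"fingers": 10}
    - {"delta_pos": [9.8,-5.8,0],"turn": 0,"fingers": 10}
    - {"delta_pos": [15.6,-8.1,0],"turn": 0,"fingers": 10}
    - {"delta_pos": [21.5,-9.9,0],"turn": 0,"fingers": 10}
    - {"delta_pos": [27.7,-11,0],"turn": 0,"fingers": 10}
    - {"delta_pos": [33.9,-11.4,0],"turn": 0,"fingers": 10}
    - {"delta_pos": [40.1,-11.2,0],"turn": 0,"fingers": 10}
    - {"delta_pos": [46.2,-10.3,0],"turn": 0,"fingers": 10}
    - {"delta_pos": [52.3,-8.8,0],"turn": 0,"fingers": 10}
    - {"delta_pos": [58.1,-6.7,0],"turn": 0,"fingers": 10}
    - {"delta_pos": [62.8,-4.5,0],"turn": 0,"fingers": 10}
    - {"delta_pos": [66.4,-2.4,0],"turn": 0,"fingers": 10}
    - {"delta_pos": [68.1,-1.3,0],"turn": 0,"fingers": 10}
    - {"delta_pos": [68.1,-1.3,0],"turn": 0,"fingers": 10}
    - {"delta_pos": [68.1,-1.3,0],"turn": 0,"fingers": 10}

```text
time_s: 6.22
position: [0.6439, 0.1181, 0.1357]
tcp_rot: [[0.552, 0.005, 0.834], [-0.834, -0.0, 0.552], [0.003, -1.0, 0.004]]
force: [1.9, -0.7, 6.3]
opening: 0.291
```

```bash
python3 - <<'E'
from h import *
import cv2
im=capture("top")
for t in ("plate_center","knob_center","crank_axis"): print(t,[(d["position"],round(d["confidence"],2)) for d in tip_of(t,"top")])
im=capture("scene");cv2.imwrite("pics/s3.png",cv2.resize(im[145:315,140:390,::-1],None,fx=3.2,fy=3.2,interpolation=cv2.INTER_CUBIC))
for t in ("plate_center",): print(t,[(d["position"],round(d["confidence"],2)) for d in tip_of(t,"scene")])
E
```

```text
plate_center [([0.6546, 0.504, 0.0048], 0.9), ([0.2674, 0.2322, 0.0054], 0.67), ([0.5268, 0.1048, 0.0385], 0.5), ([0.2773, 0.3826, 0.0057], 0.41)]
knob_center []
crank_axis []
plate_center [([0.6538, 0.508, 0.0056], 0.92), ([0.2676, 0.2358, 0.0071], 0.82), ([0.2741, 0.3813, 0.0052], 0.77), ([0.5269, 0.1072, 0.0351], 0.73)]
```

View pics/s3.png

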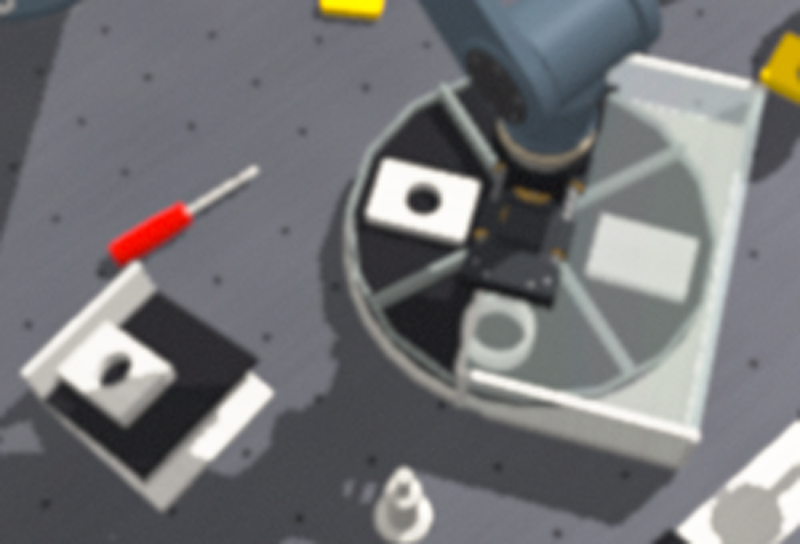

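>>> jog_arm:
  steps:
    - {"delta_pos": [0,0,0],"turn": 0,"fingers": 70}
    - {"delta_pos": [0,0,0],"turn": 0,"fingers": 70}
    - {"delta_pos": [0,0,0],"turn": 0,"fingers": 70}
    - {"delta_pos": [0,0,0],"turn": 0,"fingers": 100}
    - {"delta_pos": [0,0,30],"turn": 0,"fingers": 100}
    - {"delta_pos": [0,0,65],"turn": 0,"fingers": 100}
    - {"delta_pos": [-20,-5,95],"turn": 0,"fingers": 100}
    - {"delta_pos": [-50,-10,105],"turn": 0,"fingers": 100}
    - {"delta_pos": [-85,-10,105],"turn": 0,"fingers": 100}
    - {"delta_pos": [-115,-12,105],"turn": 0,"fingers": 100}
    - {"delta_pos": [-115,-12,105],"turn": 0,"fingers": 100}
    - {"delta_pos": [-115,-12,105],"turn": 0,"fingers": 100}

```text
time_s: 7.52
position: [0.5247, 0.1063, 0.2394]
tcp_rot: [[0.552, -0.002, 0.834], [-0.834, 0.0, 0.552], [-0.001, -1.0, -0.002]]
force: [0.3, 0.8, 0.1]
opening: 0.987
```

```bash
python3 - <<'E'
from h import *
import cv2,pickle
s=read_state();im=capture("wrist");pickle.dump(s,open("s4.pkl","wb"))
cv2.imwrite("pics/w4.png",cv2.resize(im[:,:,::-1],(768,576),interpolation=cv2.INTER_CUBIC))
print(s["position"],s["time_s"])
for t in ("plate_center",): print(t,[(d["position"],d["confidence"]) for d in tip_of(t,"wrist")])
E
```

```text
[0.52472705 0.10632485 0.23940795] 7.5167
plate_center [([0.5216, 0.1055, 0.0359], 0.63)]
```

View pics/w4.png

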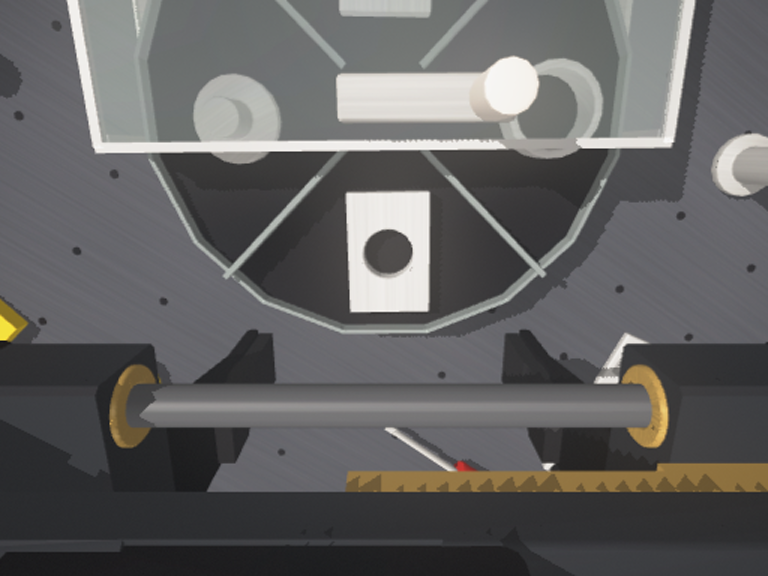

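```bash
python3 - <<'E'
from h import *
import pickle,cv2
s=pickle.load(open("s4.pkl","rb"))
a=cv2.imread("pics/w4.png")[175:330,320:460];cv2.imwrite("pics/w4z.png",cv2.resize(a,None,fx=4,fy=4,interpolation=cv2.INTER_CUBIC))
c=wunproj(s,np.array([[346,192],[430,192],[429,312],[351,312]])/1.5-1/6,.044)
print(c,c.mean(0))
for i,j in((0,1),(1,2),(2,3),(3,0)):
    d=c[j]-c[i];print(np.linalg.norm(d),np.degrees(np.arctan2(d[1],d[0])))
E
```

```text
[[0.54768277 0.15806011 0.044     ]
 [0.58064418 0.10821272 0.044     ]
 [0.50602762 0.05715088 0.044     ]
 [0.47312803 0.10687723 0.044     ]] [0.52687065 0.10757523 0.044     ]
0.05975965624924198 -56.52547478812328
0.0904153891791453 -145.61525761011757
0.059624599614971074 123.48912563584273
0.09043282708466824 34.470148138867934
```

View pics/w4z.png

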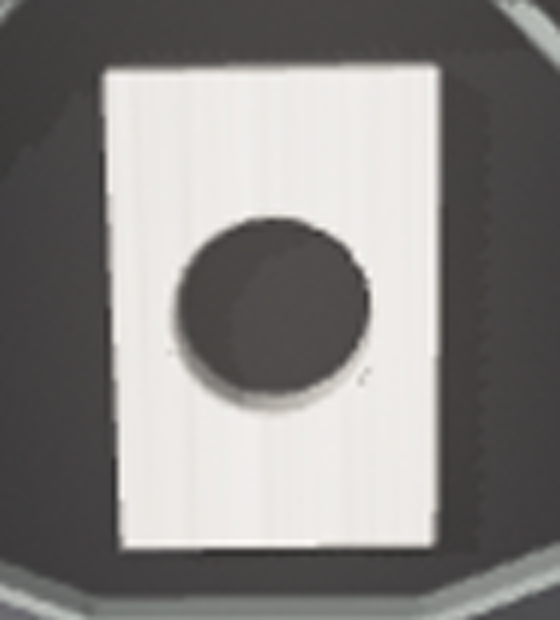

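>>> jog_arm:
  steps:
    - {"delta_pos": [0,2,-20],"turn": 0,"fingers": 100}
    - {"delta_pos": [0,2,-55],"turn": 0,"fingers": 100}
    - {"delta_pos": [0,2,-90],"turn": 0,"fingers": 100}
    - {"delta_pos": [0,2,-125],"turn": 0,"fingers": 100}
    - {"delta_pos": [0,2,-155],"turn": 0,"fingers": 100}
    - {"delta_pos": [0,2,-175],"turn": 0,"fingers": 100}
    - {"delta_pos": [0,2,-185],"turn": 0,"fingers": 100}
    - {"delta_pos": [0,2,-189],"turn": 0,"fingers": 100}
    - {"delta_pos": [0,2,-189],"turn": 0,"fingers": 60}
    - {"delta_pos": [0,2,-189],"turn": 0,"fingers": 40}
    - {"delta_pos": [0,2,-189],"turn": 0,"fingers": 40}
    - {"delta_pos": [0,2,-189],"turn": 0,"fingers": 40}
    - {"delta_pos": [0,2,-189],"turn": 0,"fingers": 40}
    - {"delta_pos": [0,2,-189],"turn": 0,"fingers": 40}

```text
time_s: 8.78
position: [0.5276, 0.1082, 0.0517]
tcp_rot: [[0.552, 0.002, 0.834], [-0.834, 0.0, 0.552], [0.001, -1.0, 0.002]]
force: [0.2, -0.6, 4.6]
opening: 0.681
```

>>> jog_arm:
  steps:
    - {"delta_pos": [0,0,8],"turn": 0,"fingers": 40}
    - {"delta_pos": [0,0,25],"turn": 0,"fingers": 40}
    - {"delta_pos": [0,0,50],"turn": 0,"fingers": 40}
    - {"delta_pos": [0,0,80],"turn": 0,"fingers": 40}
    - {"delta_pos": [0,0,110],"turn": 0,"fingers": 40}
    - {"delta_pos": [0,-10,130],"turn": 0,"fingers": 40}
    - {"delta_pos": [-4,-30,140],"turn": -3,"fingers": 40}
    - {"delta_pos": [-8,-60,140],"turn": -6,"fingers": 40}
    - {"delta_pos": [-13,-95,140],"turn": -10,"fingers": 40}
    - {"delta_pos": [-18,-130,140],"turn": -14,"fingers": 40}
    - {"delta_pos": [-23,-165,140],"turn": -17,"fingers": 40}
    - {"delta_pos": [-28,-200,140],"turn": -20,"fingers": 40}
    - {"delta_pos": [-33,-235,140],"turn": -22,"fingers": 40}
    - {"delta_pos": [-38,-265,140],"turn": -24,"fingers": 40}
    - {"delta_pos": [-42,-290,140],"turn": -24.2,"fingers": 40}
    - {"delta_pos": [-44,-308,140],"turn": -24.2,"fingers": 40}
    - {"delta_pos": [-44,-316,140],"turn": -24.2,"fingers": 40}
    - {"delta_pos": [-44,-316,140],"turn": -24.2,"fingers": 40}
    - {"delta_pos": [-44,-316,140],"turn": -24.2,"fingers": 40}
    - {"delta_pos": [-44,-316,140],"turn": -24.2,"fingers": 40}

```text
time_s: 10.45
position: [0.4826, -0.2064, 0.1905]
tcp_rot: [[0.162, -0.001, 0.987], [-0.987, 0.001, 0.162], [-0.001, -1.0, -0.001]]
force: [0.3, 0.8, -1.8]
opening: 0.684
```

```bash
python3 - <<'E'
from h import *
import cv2,pickle
s=read_state();im=capture("wrist");pickle.dump(s,open("s5.pkl","wb"))
cv2.imwrite("pics/w5.png",cv2.resize(im[:,:,::-1],(768,576),interpolation=cv2.INTER_CUBIC))
print(s["position"],s["time_s"],s["force"],s["moment"])
E
```

```text
[ 0.48260067 -0.20636681  0.19051023] 10.45 [ 0.31803206  0.75065583 -1.78619996] [0.05809541 0.06377923 0.01596523]
```

View pics/w5.png

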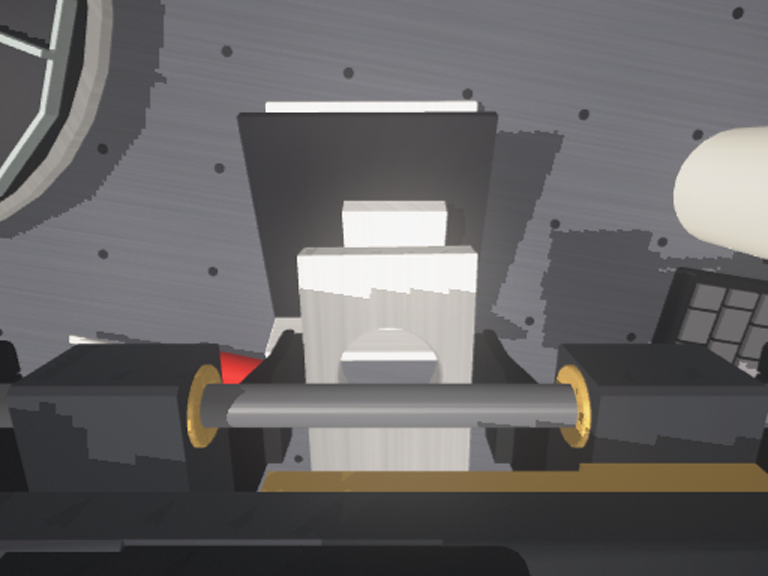

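```bash
python3 - <<'E'
from h import *
import pickle,cv2
s=pickle.load(open("s5.pkl","rb"))
a=cv2.imread("pics/w5.png")[190:400,280:490];cv2.imwrite("pics/w5z.png",cv2.resize(a,None,fx=2.8,fy=2.8,interpolation=cv2.INTER_CUBIC))
x=s["tcp_rot"][:,0];z=s["tcp_rot"][:,2];C=s["position"]+[0,0,-.0147]
for P in (C+.045*z-.03*x+[0,0,.007],C+.045*z+.03*x+[0,0,.007],C+.045*z-.03*x-[0,0,.007],C+.045*z+.03*x-[0,0,.007],C+.0185*z+[0,0,.007]):
    print((wproj(s,P)+1/6)*1.5)
E
```

```text
[[300.38269274 250.57585675]]
[[482.85101421 250.52218231]]
[[307.49029382 242.41513459]]
[[475.32928981 242.36502183]]
[[391.4908399  326.02981191]]
```

View pics/w5z.png

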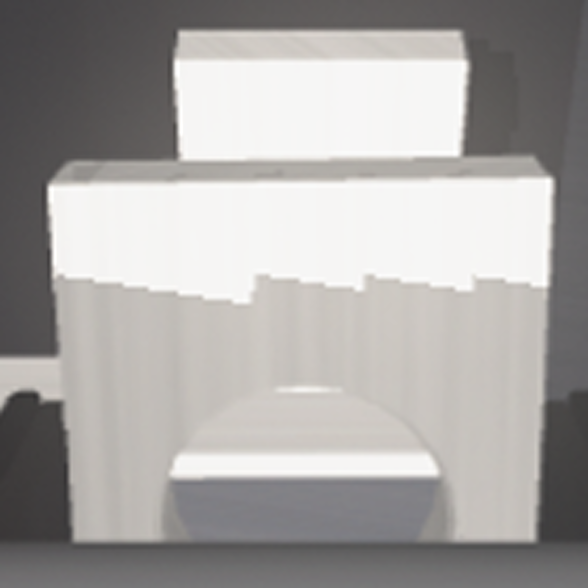

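>>> jog_arm:
  steps:
    - {"delta_pos": [0.5,-1,-15],"turn": 0,"fingers": 40}
    - {"delta_pos": [0.5,-1,-40],"turn": 0,"fingers": 40}
    - {"delta_pos": [0.5,-1,-65],"turn": 0,"fingers": 40}
    - {"delta_pos": [0.5,-1,-82],"turn": 0,"fingers": 40}
    - {"delta_pos": [0.5,-1,-92],"turn": 0,"fingers": 40}
    - {"delta_pos": [0.5,-1,-97],"turn": 0,"fingers": 40}
    - {"delta_pos": [0.5,-1,-100],"turn": 0,"fingers": 40}
    - {"delta_pos": [0.5,-1,-102],"turn": 0,"fingers": 40}
    - {"delta_pos": [0.5,-1,-104],"turn": 0,"fingers": 40}
    - {"delta_pos": [0.5,-1,-106],"turn": 0,"fingers": 40}
    - {"delta_pos": [0.5,-1,-108],"turn": 0,"fingers": 40}
    - {"delta_pos": [0.5,-1,-108],"turn": 0,"fingers": 40}

```text
time_s: 11.5
position: [0.4835, -0.209, 0.0833]
tcp_rot: [[0.161, 0.001, 0.987], [-0.987, -0.001, 0.161], [0.001, -1.0, 0.001]]
force: [-1.1, 0.3, 5.2]
opening: 0.685
```

```bash
python3 - <<'E'
from h import *
import cv2,pickle
s=read_state();im=capture("wrist")
cv2.imwrite("pics/w6.png",cv2.resize(im[:,:,::-1],(768,576),interpolation=cv2.INTER_CUBIC))
print(s["position"],s["time_s"],s["force"],s["moment"])
E
```

```text
[ 0.48348395 -0.20900915  0.08333936] 11.5 [-1.10021101  0.25500028  5.17456171] [0.20670222 0.13514053 0.07908171]
```

View pics/w6.png

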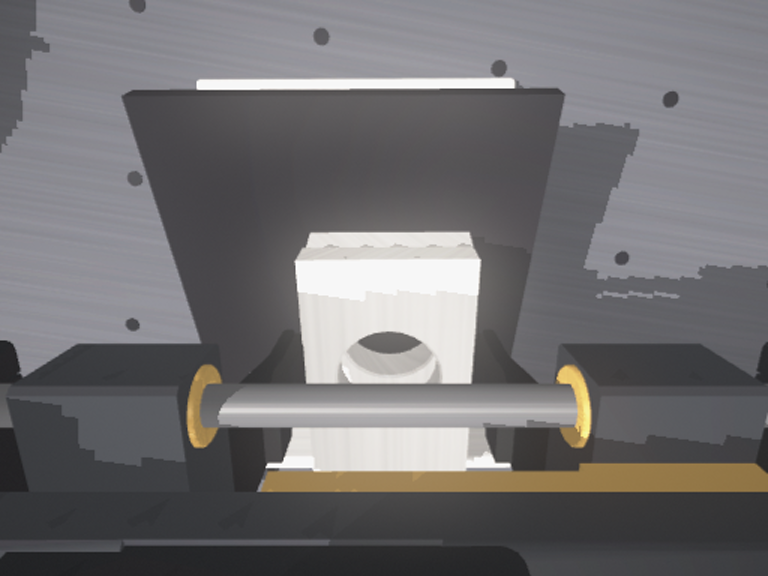

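>>> jog_arm:
  steps:
    - {"delta_pos": [0,0,-1.5],"turn": 0,"fingers": 40}
    - {"delta_pos": [0,0,-3],"turn": 0,"fingers": 40}
    - {"delta_pos": [0,0,-4.5],"turn": 0,"fingers": 40}
    - {"delta_pos": [0,0,-6],"turn": 0,"fingers": 40}
    - {"delta_pos": [0,0,-7.5],"turn": 0,"fingers": 40}
    - {"delta_pos": [0,0,-7.5],"turn": 0,"fingers": 40}

```text
time_s: 12.05
position: [0.4833, -0.209, 0.0755]
tcp_rot: [[0.161, 0.0, 0.987], [-0.987, -0.0, 0.161], [0.0, -1.0, 0.0]]
force: [-2.3, 1.3, 4.6]
opening: 0.684
```

```bash
python3 - <<'E'
from h import *
import cv2,pickle
s=read_state();im=capture("wrist")
cv2.imwrite("pics/w7.png",cv2.resize(im[:,:,::-1],(768,576),interpolation=cv2.INTER_CUBIC))
print(s["position"],s["time_s"],s["force"],s["moment"])
E
```

```text
[ 0.4833253  -0.20899221  0.07546578] 12.05 [-2.28851142  1.32887574  4.55203876] [0.14582031 0.18425964 0.04397127]
```

View pics/w7.png

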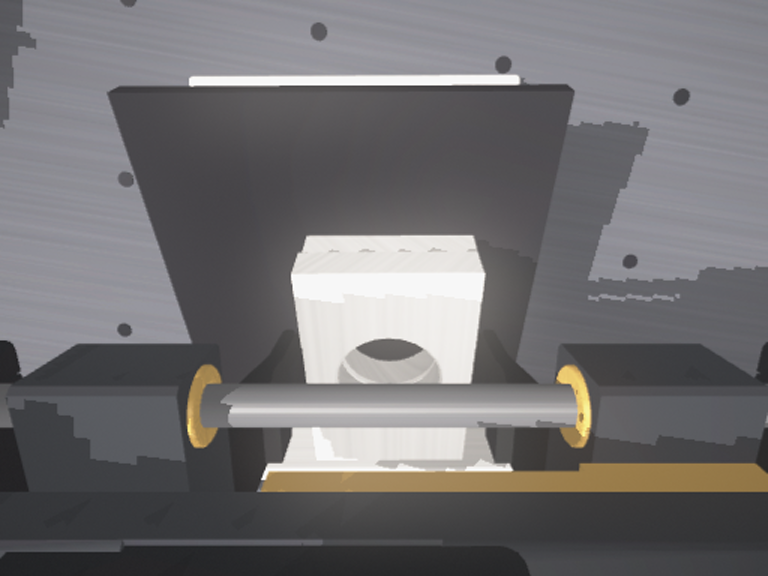

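>>> jog_arm:
  steps:
    - {"delta_pos": [0,0,-1],"turn": 0,"fingers": 40}
    - {"delta_pos": [0,0,-2],"turn": 0,"fingers": 40}
    - {"delta_pos": [0,0,-3],"turn": 0,"fingers": 40}
    - {"delta_pos": [0,0,-4],"turn": 0,"fingers": 40}
    - {"delta_pos": [0,0,-4],"turn": 0,"fingers": 40}

```text
time_s: 12.52
position: [0.4835, -0.209, 0.073]
tcp_rot: [[0.161, 0.001, 0.987], [-0.987, -0.001, 0.161], [0.001, -1.0, 0.001]]
force: [-3.7, 1.9, 17.4]
opening: 0.687
```

```bash
python3 - <<'E'
from h import *
import cv2,pickle
s=read_state();im=capture("wrist")
cv2.imwrite("pics/w8.png",cv2.resize(im[100:300,170:350][:,:,::-1],None,fx=3,fy=3,interpolation=cv2.INTER_CUBIC))
print(s["position"],s["time_s"],s["force"],s["moment"])
E
```

```text
[ 0.48350884 -0.2089545   0.0730198 ] 12.5167 [-3.6566689   1.85052208 17.37788483] [0.54950957 0.57084814 0.08611855]
```

View pics/w8.png

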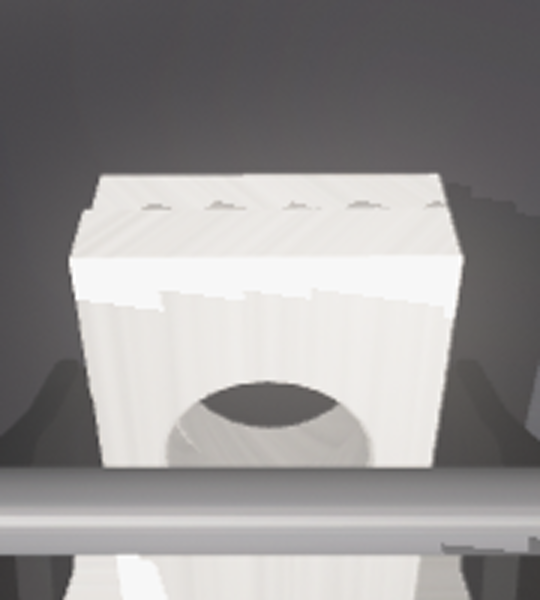

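```bash
cat > fin.py <<'E'
from h import *
a=.349066
s=read_state()
def chk(T,s,yaw=.1625,o=np.array([.44436,-.20036,.02112])):
    Ry=lambda a:np.array([[np.cos(a),0,-np.sin(a)],[0,1,0],[np.sin(a),0,np.cos(a)]])
    for x in (.045,.048,.051):
      for t in (20,15):
        C=o+rz(yaw)@Ry(a)@[x,-.0145,.021];R=rz(yaw)@Ry(np.radians(t))
        M=np.array([[.045,.03,.007],[.045,-.03,.007],[.0185,0,.007],[0,.0185,.007],[0,-.0185,.007],[.045,.03,-.007],[.045,-.03,-.007]])
        print(x,t,np.round(wproj(s,M@R.T+C),1).tolist())
chk(None,s)
M=np.array([[.045,.03,.007],[.045,-.03,.007]])
E
python3 fin.py
```

```text
0.045 20 [[195.1, 188.2], [325.6, 188.1], [260.2, 230.3], [226.1, 255.2], [294.1, 255.2], [199.8, 171.7], [320.7, 171.6]]
0.045 15 [[196.4, 182.5], [324.2, 182.4], [260.2, 227.3], [226.1, 254.4], [294.2, 254.4], [201.1, 168.8], [319.2, 168.7]]
0.048 20 [[194.4, 182.8], [326.4, 182.7], [260.2, 225.9], [225.8, 251.4], [294.5, 251.3], [199.1, 166.5], [321.4, 166.4]]
0.048 15 [[195.7, 177.2], [325.0, 177.1], [260.2, 223.0], [225.7, 250.6], [294.6, 250.5], [200.5, 163.8], [319.9, 163.7]]
0.051 20 [[193.5, 177.3], [327.2, 177.2], [260.2, 221.5], [225.5, 247.5], [294.9, 247.4], [198.4, 161.3], [322.1, 161.2]]
0.051 15 [[194.9, 171.7], [325.8, 171.6], [260.2, 218.5], [225.4, 246.7], [294.9, 246.6], [199.8, 158.6], [320.6, 158.5]]
```

>>> jog_arm:
  steps:
    - {"delta_pos": [0,0,1],"turn": 0,"fingers": 40}
    - {"delta_pos": [0,0,1],"turn": 0,"fingers": 75}
    - {"delta_pos": [0,0,1],"turn": 0,"fingers": 85}
    - {"delta_pos": [0,0,1],"turn": 0,"fingers": 100}
    - {"delta_pos": [0,0,1],"turn": 0,"fingers": 100}
    - {"delta_pos": [0,0,1],"turn": 0,"fingers": 100}
    - {"delta_pos": [0,0,12],"turn": 0,"fingers": 100}
    - {"delta_pos": [0,0,35],"turn": 0,"fingers": 100}
    - {"delta_pos": [0,0,70],"turn": 0,"fingers": 100}
    - {"delta_pos": [0,0,110],"turn": 0,"fingers": 100}
    - {"delta_pos": [0,0,145],"turn": 0,"fingers": 100}
    - {"delta_pos": [0,0,168],"turn": 0,"fingers": 100}
    - {"delta_pos": [0,0,168],"turn": 0,"fingers": 100}
    - {"delta_pos": [0,0,168],"turn": 0,"fingers": 100}

```text
time_s: 13.73
position: [0.4841, -0.2093, 0.2412]
tcp_rot: [[0.161, 0.004, 0.987], [-0.987, -0.003, 0.161], [0.003, -1.0, 0.003]]
force: [-0.4, 0.1, -1.2]
opening: 0.999
```

```bash
python3 - <<'E'
from h import *
import cv2,pickle
s=read_state();im=capture("wrist");pickle.dump(s,open("s9.pkl","wb"))
cv2.imwrite("pics/w9.png",cv2.resize(im[60:230,160:335][:,:,::-1],None,fx=3.4,fy=3.4,interpolation=cv2.INTER_CUBIC))
print(s["position"],s["time_s"],s["force"],s["opening"])
for t in ("plate_center","laid_plate_center","bed"): print([(d["position"],d["confidence"]) for d in tip_of(t,"wrist")])
E
```

```text
[ 0.48407741 -0.20926381  0.24119068] 13.7333 [-0.43497046  0.1346508  -1.15322112] 0.9990069580363916
[([0.4779, -0.2128, 0.0581], 0.76)]
[([0.4897, -0.2117, 0.0475], 0.79)]
[([0.485, -0.2107, 0.0433], 0.74)]
```

View pics/w9.png

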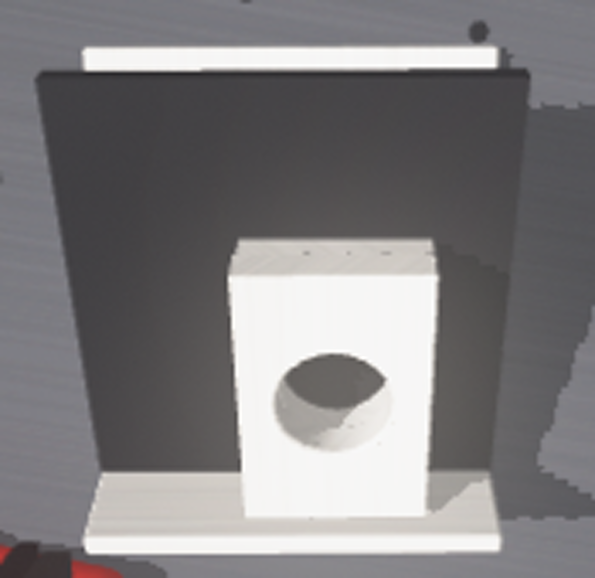

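```bash
python3 - <<'E'
from h import *
import pickle
s=pickle.load(open("s9.pkl","rb"))
c=lambda L:np.array(L)/3.4+[160,60]-.35
a=.349066
Ry=lambda a:np.array([[np.cos(a),0,-np.sin(a)],[0,1,0],[np.sin(a),0,np.cos(a)]])
pl=c([(229,276),(438,275),(426,517),(245,517)]); bd=c([(38,75),(529,73),(491,470),(101,471)])
MP=np.array([[.045,.03,.007],[.045,-.03,.007],[-.045,-.03,.007],[-.045,.03,.007]])
MB=np.array([[.14,.07,0],[.14,-.07,0],[0,-.07,0],[0,.07,0]])
for fz in (0,1):
  def r(p):
    R=rz(p[3])@Ry(a);B=MB@R.T+p[:3]
    P=(MP@(rz(p[6])@Ry(p[7]*fz)).T+[p[4],p[5],p[8] if fz else .021])@R.T+p[:3]
    return np.concatenate([(wproj(s,P)-pl).ravel(),(wproj(s,B)-bd).ravel()])
  S=least_squares(r,[.444,-.203,.02,.15,.045,0,0,0,.021]);p=S.x;print(p,np.round(S.fun,1))
E
```

```text
[ 0.4443767  -0.20044288  0.02031319  0.16522286  0.04635107 -0.01395604
  0.00216071  0.          0.021     ] [ 0.1  0.1 -0.   0.1 -0.5 -0.3  0.4 -0.  -0.7  0.3  0.8  0.4 -0.  -0.5
 -0.  -0.3]
[ 0.44435775 -0.2004261   0.01978945  0.16525212  0.04757405 -0.01397709
  0.0021288   0.00196468  0.02312971] [-0.1  0.   0.2 -0.1 -0.3 -0.1  0.2  0.2 -0.6  0.3  0.7  0.4 -0.1 -0.6
  0.  -0.4]
```

```bash
python3 - <<'E'
from h import *
import pickle,cv2
s=pickle.load(open("s9.pkl","rb"))
a=.349066;yaw=.1652;o=np.array([.44437,-.20044,.0203])
R=rz(yaw)@np.array([[np.cos(a),0,-np.sin(a)],[0,1,0],[np.sin(a),0,np.cos(a)]])
W,f,cx,cy=wcam(s)
for uv in ((240,239),(434,239)):
    u=np.array(uv)/3.4+[160,60]-.35
    d=W[:3,:3]@[(u[0]-cx)/f,(u[1]-cy)/f,1];n=R[:,2];t=n@(o-W[:3,3])/(n@d);print("lower uphill bottom corner in bed",R.T@(W[:3,3]+t*d-o))
im=capture("scene");cv2.imwrite("pics/s10.png",cv2.resize(im[:,:,::-1],(768,576)))
for t in ("screwdriver","post_holder","solvent","mug","lens_tube","pedestal","blank_center","crank_axis"): print(t,[(np.round(d["position"],3).tolist(),round(d["confidence"],2)) for d in tip_of(t,"scene")][:2])
E
```

```text
lower uphill bottom corner in bed [ 8.98372038e-02  1.51078202e-02 -1.43902893e-17]
lower uphill bottom corner in bed [ 8.95866209e-02 -4.49977100e-02 -1.43057666e-18]
screwdriver [([0.481, -0.212, 0.053], 0.62), ([0.378, -0.064, 0.0], 0.57)]
post_holder []
solvent [([0.467, 0.567, -0.001], 0.83)]
mug [([0.573, -0.434, 0.001], 0.88), ([0.479, -0.211, 0.058], 0.66)]
lens_tube [([0.731, -0.093, 0.005], 0.2)]
pedestal []
blank_center [([0.73, -0.092, 0.002], 0.59)]
crank_axis [([0.608, 0.165, 0.1], 0.82)]
```

View pics/s10.png

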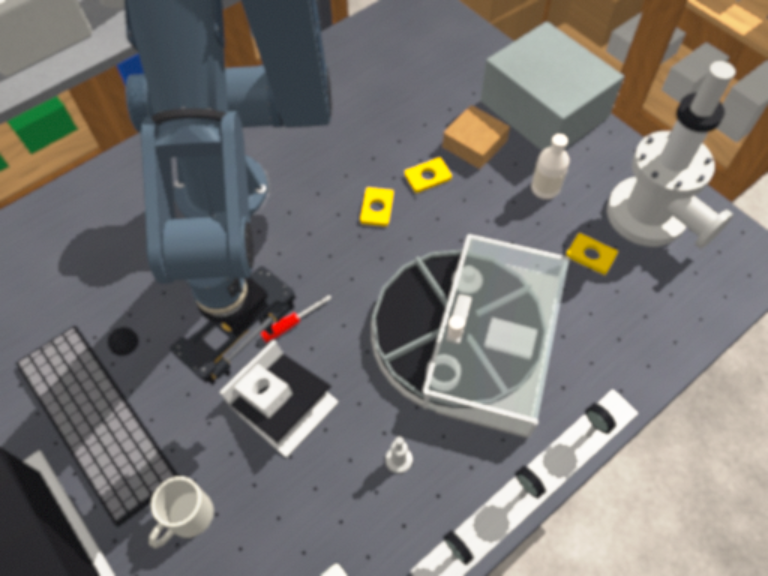

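The lower plate still touches the stop (uphill end at 89.7 mm), and the upper plate is flat on it at x ≈ 46.3 mm. The parts left in the carousel and the bystanders haven't moved, so I'm handing in.

```bash
python3 -c "
from rig import *
print(hand_in())"
```

```text
the job is handed in; nothing more can be done
None
```

I turned the carousel about 70° by its knob, so the aperture plate faced squarely out of the open front. I then lifted the plate out, laid it on the plate on the rest and let go only once it was down. The job was handed in at about 14 s of robot time, and no verdict came back.

**Upper plate:** my last fit from the wrist camera has it lying flat, with its centre about 46.3 mm up from the stop. That leaves a gap of about 1.3 mm to the stop, which is inside the 40 to 50.5 mm allowed. I did not nudge it further, so it is not quite touching. It sits about 0.6 mm off sideways and is turned about 0.1° relative to the bed. A second fit with height and tilt left free gave 47.6 mm, also within the limits.

**Lower plate:** it still lies against the stop, with its upper end at about 89.7 mm.

**Everything else:** the last scene picture shows the blank plate, tube and pedestal in the carousel, and the arm was clear of everything. The screwdriver, solvent bottle and mug were found where they started.

**Where the checks disagreed:**
- In that last scene picture the network did not find the post holder under its own name, and it gave poor answers for the tube, pedestal and blank plate. I judged these four from the picture by eye.
- The network's own positions for the two plates differed from my fit by a few millimetres.

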